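# Seat the hole template on the punching jig

## Robot

A 6-joint arm with a two-finger parallel gripper is mounted at the origin on the work surface; the furniture and walls round the work are solid. World frame = base frame: x ahead of the robot, y to its left, z up, the work surface at z = 0. Lengths are in m, angles in degrees, forces in N, time in s.
With the tool pointing down it reaches from about 0.4 to 0.825 m from the base axis. Payload 7 kg.
Tool frame: the origin (TCP) lies at the very end of the fingers, on their centre line; the grasp point (between the pads) lies 19 mm behind it; z points along the fingers, y is the line along which they close (so a half turn about z gives the same grasp; the last joint's range is limited). The gripper opens to 88 mm and grips with 3 to 60 N. Pads are 19 mm wide; open, the fingers measure 130 mm over their backs; the gripper's body (78 mm by 193 mm) begins 47 mm behind the grasp point.
Start: joints at [-48.925, 20.546, 0.682, 0, -70.136, -16.507], TCP at [0.281, -0.614, 0.227] pointing down, gripper open.
Joint ranges: [-176.03, 176.03], [-82.01, 121.73], [-58.28, 71.71], [-173.87, 95.51], [-174.79, -0.11], [-173.66, 173.66]. Speed limits (degrees/s): [136.94, 136.94, 172.46, 180, 180, 180].

## Interface

Orientations are given as [roll, pitch, yaw] about the fixed x, y, z axes, in that order (R = Rz(yaw) Ry(pitch) Rx(roll)).
In Python, from plant import get_state, capture, close_job, regions_of gives the robot as it stands.
- The arm moves only by the tool jog_arm, never from a script. Its argument "moves" is a list of rows, each a list of 3 entries, a list of its own where there are three numbers: the shift along the tool's x, y, z in cm, then the turn about the tool's z in degrees, then the finger opening in cm, from 0 to 8.76. A call has 1 to 12 rows; each row shifts and turns the commanded pose from where the row before left it, along the tool's axes as they then stand; what a row does not reach is not made up. A row lasts 1/8 s, in which the tool goes at most 62.5 mm and 10.7 degrees, less where a joint would pass 70% of its speed; a pose out of reach is approached as far as the arm can. A call is refused whole if a number of a shift passes 6.25 or a number of a turn 10.7, either way. A call with a gripper value outside its range is refused whole. The fingers move at their own pace and stop on an object; "newtons" is the grip in N (left out, the last holds). Time passes only in rows, so rows that do not move let the fingers close. It gives the time, the measured TCP pose, the force, the opening and the grip force at its end, in the units of the state.
- get_state(): the state, without advancing time (a new reading comes with each control period).
- capture(name): name is "scene" or "top" or "wrist"; returns a dict with "pixels" (400x640x3 uint8, blue, green, red), "mtx" (3x3 intrinsics, pixels), "k1" (the pictures are not rectified: a ray, as slopes to the right and down, at radius r is drawn at 1 + k1 r^2 times it, then the intrinsics apply), "world_from_camera" (4x4, takes a point from camera to world coordinates); the wrist camera has in their place "hand_eye" (4x4, takes a point from camera to tool coordinates, whose origin is the TCP and whose axes are the flange's). Camera axes: x right, y down, z forward; pixel columns grow to the right and rows downward; lengths in m; the calibration is good to about 2 mm. A picture is of the moment at which its call begins: read the wrist's pose just before it. There is no depth.
- close_job(): hands the job in; it is judged then, once.
Trained networks look in a picture, given as the dict that the camera call returned (one of the last four; its "shot" number tells which), for a name from the list of things; names that differ only in an ending like _2 or _b are one class to them, and where a whole thing is asked for, a point or a joint stands for the part that bears it (a point fixed in the world has none). Each returns a list of dicts, best first, with "confidence" (0 to 1); they miss things now and then, are a little off and sometimes report something else, mostly with a low value. They report only what shows in the picture. A call takes as long as a camera call. They do not tell look-alikes from the thing itself.
- regions_of(picture, thing): "pixels" (400x640 bool, what is visible of it) and "pixel" ([column, row] in pixels, amid what is visible of it).
The state is a dict: "time_s": time; "joints": joint angles; "qd": joint speeds; "joint_torque": joint torques, N m; "tcp_pos": TCP position; "eef_rot": TCP orientation; "contact_force": force on the tool from outside, world axes, zero at the start; "moment": the same for the moment, N m; "gripper_width": finger opening in m; "gripper_force": force on a finger pad.
Only numpy, scipy, OpenCV 4.12 (cv2) and the standard library are available. Lean on these libraries where they do the work, as an engineer would, in place of code of your own. Each camera call takes 0.05 s, during which the arm holds its last target. There are 200 camera calls.

## Task

Fit the blue hole template on the punching jig: lay it between the two guide rails with its front part resting on the brass locating pin, then slide it gently along the rails until its round hole comes over the pin and it drops, so that it lies flat on the jig. Do not force it against the pin or the jig, leave the other things on the desk alone, and let go of the template at the end.

Things in the scene. Friction and masses are not known exactly. Their poses are not given: they have to be found in the camera images.
- jig: Punching jig, fixed on the desk: plywood bed 215 mm long (its x) and 84 mm wide (its y), bed top 12 mm above the desk; it reaches from x = -140 to +75 mm, both ends open. Origin: on the underside below the slot's middle, z up. Aluminium guide rails along both long sides (52.5 mm apart up to 26 mm above the desk; from there flaring at 45 degrees to about 70 mm apart, 36 mm up).
- jig_slot (a point): Middle of the jig's slot, at bed top height (axes as the jig's). The slot runs along x on the middle line. In it stands one brass locating pin, 12 mm thick, bevelled, 6 mm high above the bed, firmly clamped at y = 0; where along the slot is not measured: anywhere from x = -12 to +12 mm from this point.
- template_grip (a point): Hole template, loose, 0.16 to 0.25 kg: blue metal plate 150 mm long (x), 50 mm wide (y), 6 mm thick, flat on a fixed grey slab 20 mm high. On its middle a red grip bar, 16 mm thick along x, 36 mm wide along y, rising to 40 mm above the plate's underside. This point: centre of the bar, 23 mm above the plate's underside. x points to the end with the hole, z up.
- template_hole (a point): The plate's one through hole, 15.5 mm wide, 22 mm from the plate's middle and 53 mm from its +x end (point at the hole's centre on the underside). Riding on the pin the hole end is 6 mm up (tilt 0.04 to 0.06 rad), the other end on the bed; over the pin it falls flat by its own weight unless held up, and the pin stops it. Small white dots are only marks.
- punch: Bystander: steel hand punch, 20x115x20 mm, loose on the desk; origin under its middle.
- swatches: Bystander: riveted brown leather swatch block, 46x90x15 mm, loose on the desk; origin under its middle.
Things that resemble listed ones, but are neither listed nor needed, are in the scene too. Of the things that look like the part that bears template_grip, the smaller one is meant.

How it is judged (in metres and radians):
On the way:
1. the template lies between the guide rails, resting on the jig with its front still raised on the pin (y of template_hole in the frame of jig between -0.006 and 0.006 m and x of template_hole in the frame of jig between -0.075 and 0.065 m and z of template_hole in the frame of jig between 0.0145 and 0.026 m and angle between the x axis of template_hole and the x axis of jig, either way round below 0.14 rad and contact force between template and jig above 0.3 N), for 0.2 s.
At the end, for the whole second after the job is handed in: The template lies flat on the jig bed between the rails with its hole over the pin: underside at the hole within 1.7 mm of the bed top, tilt under 0.02 rad, hole centre within 16 mm of the slot's middle along the jig and within 4 mm of its middle line; at rest and released (x of template_hole in the frame of jig between -0.016 and 0.016 m and y of template_hole in the frame of jig between -0.004 and 0.004 m and z of template_hole in the frame of jig between 0.01 and 0.0137 m and angle between template_hole's own z axis and vertical below 0.02 rad and linear speed of template below 0.01 m/s and contact force between the fingers and template below 0.1 N); the robot touches nothing.
It fails at once if the template is pressed against the jig or its pin with more than 25 N (contact force between template and jig above 25 N).
It fails at once if the hand or arm pushes on the jig itself with more than 25 N (contact force between the arm and jig above 25 N).
It fails at once if the punch is shifted by more than 20 mm (distance of punch from where it was at the start of the episode above 0.02 m).
It fails at once if the swatch block is shifted by more than 20 mm (distance of swatches from where it was at the start of the episode above 0.02 m).
It also fails if it takes over 67 s, if anything falls off the work surface, if the arm or the gripper's body presses on something with over 40 N, if the wrist force passes 120 N, or if a joint passes its speed limit or range.

## Working session

There is one attempt and no reset: what is moved stays moved. The work goes in short steps, Python scripts to look and compute and a tool call to move; the robot and the scene stay as the last step left them, time stands still between calls to the robot, and variables do not carry over. Pictures are saved under pics/ and viewed, at most 10 in all, crops included, and the job is handed in when it is done.

Besides the shell and the picture viewer there is one more tool, called by a JSON object that holds its "name" and its "arguments", one argument or row to a line. jog_arm: Moves the arm, as the interface text tells. Its arguments: {"type":"object","properties":{"moves":{"type":"array"},"newtons":{"type":"number"}},"required":["moves"]}

```bash
mkdir -p pics; ls
cat > h.py <<'E'
import numpy as np, cv2, json
from plant import *
def ray(c,px,T=None):
    T=np.array(c["world_from_camera"]) if T is None else T
    K=np.array(c["mtx"]);d=(np.array(px,float)-K[:2,2])/[K[0,0],K[1,1]]
    u=d.copy()
    for _ in range(20): u=d/(1+c["k1"]*(u@u))
    return T[:3,3],T[:3,:3]@np.array([u[0],u[1],1])
def at(c,px,z,T=None):
    o,v=ray(c,px,T); return o+v*(z-o[2])/v[2]
def proj(c,P,T=None):
    T=np.array(c["world_from_camera"]) if T is None else T
    p=T[:3,:3].T@(np.array(P,float)-T[:3,3]);u=p[:2]/p[2];u=u*(1+c["k1"]*(u@u))
    K=np.array(c["mtx"]);return u*[K[0,0],K[1,1]]+K[:2,2]
E
python3 - <<'E'
from h import *
s=get_state();print(s["time_s"],s["tcp_pos"],s["eef_rot"],s["gripper_width"])
for n in("top","scene"):
    c=capture(n);cv2.imwrite(f"pics/{n}0.png",c["pixels"]);print(n,c["k1"],np.round(c["mtx"],1).tolist(),np.round(c["world_from_camera"],3).tolist())
    for t in("jig","template_grip","template_hole","punch","swatches"):
        for r in regions_of(c,t):
            print(t,round(r["confidence"],2),np.round(r["pixel"],1),r["pixels"].sum(),np.round(at(c,r["pixel"],.03),3))
E
```

```text
pics
0.0 [ 0.28043008 -0.61345801  0.22563024] [ 1.79905676e+02 -8.35152967e-03 -1.55439720e+02] 0.08768270945437139
top -0.10485217167215137 [[496.0, 0.0, 319.8], [0.0, 496.0, 195.8], [0.0, 0.0, 1.0]] [[0.008, -0.978, 0.207, 0.047], [-1.0, -0.008, 0.001, -0.027], [0.001, -0.207, -0.978, 1.45], [0.0, 0.0, 0.0, 1.0]]
jig 0.8 [227.3 179.2] 2009 [0.395 0.248 0.03 ]
template_grip 0.73 [207.9 257.7] 1709 [0.163 0.294 0.03 ]
template_grip 0.67 [302.2 141.8] 605 [0.513 0.028 0.03 ]
template_hole 0.8 [299.3 146.2] 635 [0.499 0.037 0.03 ]
template_hole 0.78 [210.8 257.1] 1663 [0.165 0.285 0.03 ]
punch 0.63 [443.2 154.8] 58 [ 0.476 -0.395  0.03 ]
scene -0.08719917158271769 [[455.5, 0.0, 318.8], [0.0, 455.5, 197.6], [0.0, 0.0, 1.0]] [[0.516, -0.47, 0.716, -0.484], [-0.856, -0.302, 0.419, -0.541], [0.019, -0.829, -0.558, 0.702], [0.0, 0.0, 0.0, 1.0]]
jig 0.98 [256.9 177. ] 754 [0.371 0.164 0.03 ]
template_grip 0.87 [143.4 206.5] 483 [0.098 0.321 0.03 ]
template_grip 0.73 [319.4 173.9] 573 [0.482 0.025 0.03 ]
template_hole 0.75 [313.  174.5] 536 [0.469 0.038 0.03 ]
template_hole 0.66 [146.5 209. ] 473 [0.095 0.306 0.03 ]
punch 0.6 [456.8 234.9] 179 [ 0.419 -0.398  0.03 ]
swatches 0.67 [372.2 229.5] 589 [ 0.329 -0.216  0.03 ]
```

Run:
```python
import cv2
a=cv2.imread("pics/top0.png")[80:330,140:500]
cv2.imwrite("pics/top0c.png",cv2.resize(a,None,fx=2.2,fy=2.2,interpolation=cv2.INTER_CUBIC))
```

```text
(no output)
```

View pics/top0c.png

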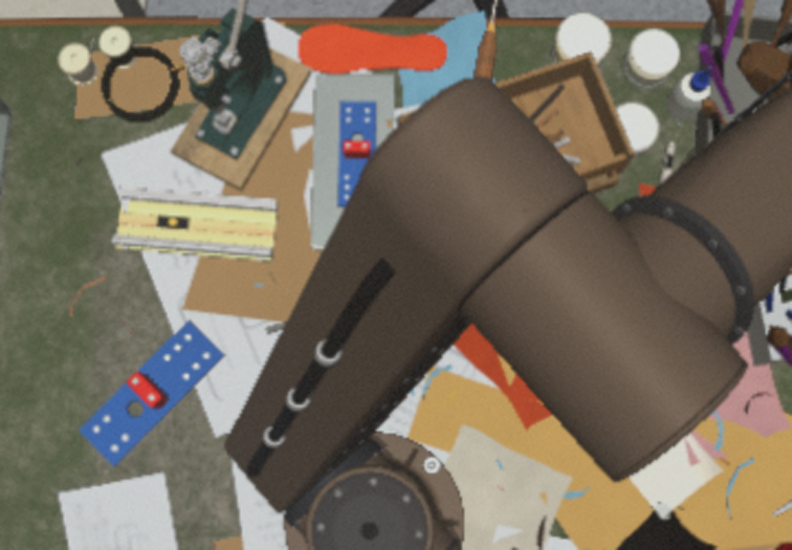

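View pics/scene0.png

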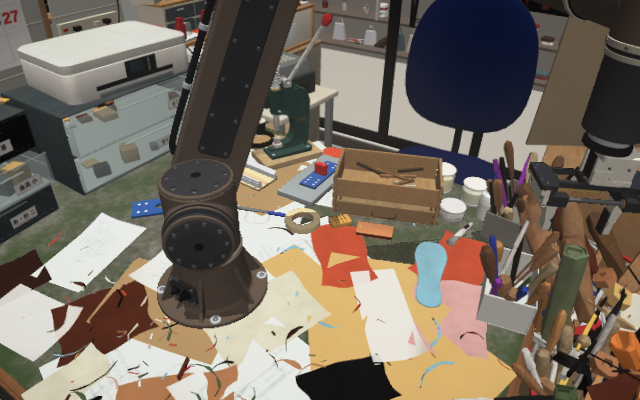

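The top picture shows the small template with its red bar at about (302,146), on a grey slab. A larger look-alike lies at about (207,257), directly on the desk. The jig is at (227,180), with the slot and pin at (218,181), so jig +x points to image left (world +y). I choose the smaller template on the slab. The hole end is hidden by the arm, so I'll bring the wrist camera over it.

```bash
cat >> h.py <<'E'
from scipy.spatial.transform import Rotation as Ro
def tool():
    s=get_state();T=np.eye(4);T[:3,:3]=Ro.from_euler("xyz",s["eef_rot"],degrees=True).as_matrix();T[:3,3]=s["tcp_pos"];return s,T
def go(P,yaw=None):
    s,T=tool();d=T[:3,:3].T@(np.array(P)-T[:3,3])*100
    a=None if yaw is None else -((yaw-s["eef_rot"][2]+90)%180-90)
    print("shift cm (tool axes now)",np.round(d,2),"turn",a)
E
python3 - <<'E'
from h import *
s,T=tool();c=capture("wrist");print(np.round(c["hand_eye"],3).tolist(),c["mtx"][0],T.round(3).tolist())
go([.45,.08,.33],-90)
E
```

```text
[[-0.001, -0.969, -0.248, 0.067], [1.0, -0.001, 0.0, 0.001], [-0.0, -0.248, 0.969, -0.158], [0.0, 0.0, 0.0, 1.0]] [317.85790047   0.         319.15568791] [[-0.909, -0.416, 0.0, 0.281], [-0.416, 0.909, -0.0, -0.614], [-0.0, -0.0, -1.0, 0.227], [0.0, 0.0, 0.0, 1.0]]
shift cm (tool axes now) [-44.25  56.06 -10.34] turn -65.42876090392272
```

{"name": "jog_arm", "arguments": {
  "moves": [
    [[0,0,-5],0,8.76],
    [[0,0,-5],0,8.76],
    [[-3.7,4.6,0],0,8.76],
    [[-3.7,4.6,0],0,8.76],
    [[-3.7,4.6,0],0,8.76],
    [[-3.7,4.6,0],0,8.76],
    [[-3.7,4.6,0],0,8.76],
    [[-3.7,4.6,0],0,8.76],
    [[-3.7,4.6,0],0,8.76],
    [[-3.7,4.6,0],0,8.76],
    [[-3.7,4.6,0],0,8.76],
    [[-3.7,4.6,0],0,8.76]
  ]
}}

```text
time_s: 2.15
tcp_pos: [0.4259, -0.0398, 0.3272]
eef_rot: [-180.0, 0.1, -155.4]
contact_force: [1.4, -0.0, -0.3]
gripper_width: 0.0876
gripper_force: 0.0
```

{"name": "jog_arm", "arguments": {
  "moves": [
    [[-3.7,4.6,0],0,8.76],
    [[-3.7,4.6,0],0,8.76],
    [[0,0,0],-9.5,8.76],
    [[0,0,0],-9.5,8.76],
    [[0,0,0],-9.5,8.76],
    [[0,0,0],-9.5,8.76],
    [[0,0,0],-9.5,8.76],
    [[0,0,0],-9.5,8.76],
    [[0,0,0],-8.4,8.76],
    [[0,0,0],0,8.76]
  ]
}}

```text
time_s: 3.4
tcp_pos: [0.4548, 0.0727, 0.3267]
eef_rot: [-180.0, 0.0, -90.1]
contact_force: [-0.2, 0.7, -0.3]
gripper_width: 0.0877
gripper_force: 0.0
```

Run:
```python
from h import *
s,T=tool();c=capture("wrist");cv2.imwrite("pics/w1.png",c["pixels"]);print(s["time_s"],s["tcp_pos"],s["eef_rot"],s["contact_force"])
W=T@np.array(c["hand_eye"])
for t,z in(("jig",.012),("template_grip",.06),("template_hole",.026),("swatches",0.01)):
    for r in regions_of(c,t): print(t,round(r["confidence"],2),np.round(r["pixel"],1),r["pixels"].sum(),np.round(at(c,r["pixel"],z,W),3))
```

```text
3.4 [0.45484823 0.07273518 0.32670932] [-1.79982907e+02  1.39714557e-02 -9.00878413e+01] [-0.24261504  0.70397948 -0.31832872]
jig 0.9 [360.  236.3] 3973 [0.39  0.194 0.012]
jig 0.5 [295.2 130.2] 3714 [0.489 0.029 0.012]
template_grip 0.62 [465.8 242.9] 70 [0.242 0.186 0.06 ]
template_grip 0.57 [294.6 132.8] 3743 [0.487 0.03  0.06 ]
template_hole 0.6 [461.1 244.4] 67 [0.233 0.203 0.026]
```

View pics/w1.png

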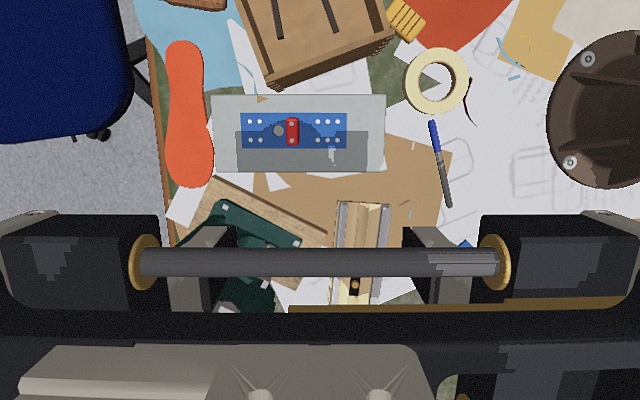

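The picture shows the template on its slab. The red bar is at (292,131) and the dark hole at (278,131), on the left (world +x) side, so template x is roughly world +x. The jig runs down the image from about (360,200), with its slot at (355,287), partly hidden by the gripper. The only other candidate is the larger template at about (466,243). I'll measure the small one and turn the wrist half round, so the camera stays clear of the press at the jig.

```bash
cat >> h.py <<'E'
def blobs(c,W,box,zp,zr):
    x0,y0,x1,y1=box;a=c["pixels"].astype(int);m=np.zeros(a.shape[:2],bool);m[y0:y1,x0:x1]=1
    b,g,r=a[...,0],a[...,1],a[...,2]
    for n,mm,z in(("blue",(b>1.5*r)&(b>60)&m,zp),("red",(r>2*g)&(r>2*b)&(r>90)&m,zr)):
        p=np.argwhere(mm)[:,::-1];p=np.array([at(c,q,z,W)[:2] for q in p],np.float32)
        if len(p)<10: print(n,len(p));continue
        print(n,len(p),"minrect",cv2.minAreaRect(p),"mean",p.mean(0))
E
cat > m1.py <<'E'
from h import *
s,T=tool();c=capture("wrist");W=T@np.array(c["hand_eye"])
blobs(c,W,(225,105,365,155),.026,.06)
print("hole",at(c,(278,131),.026,W))
print("pressbase",[at(c,q,.02,W).round(3)[:2] for q in((302,245),(217,178),(335,238))])
print("jig edges",[at(c,q,.036,W).round(3)[:2] for q in((337,202),(391,202))], s["joints"])
E
python3 m1.py
```

```text
blue 3073 minrect ((0.4910002648830414, 0.02855454944074154), (0.04893079027533531, 0.14961977303028107), 89.71967315673828) mean [0.4908797  0.02782195]
red 271 minrect ((0.49052613973617554, 0.027510639280080795), (0.03376920521259308, 0.014530094340443611), 88.87670135498047) mean [0.49028438 0.02714143]
hole [0.51253587 0.02890494 0.026     ]
pressbase [array([0.482, 0.205]), array([0.607, 0.098]), array([0.43 , 0.194])]
jig edges [array([0.428, 0.131]), array([0.349, 0.131])] [ 3.36880096e+01 -3.33356212e+00 -1.51273201e+01 -4.10304872e-04
 -7.82042929e+01 -3.38272483e+01]
```

{"name": "jog_arm", "arguments": {
  "moves": [
    [[0,3,0],0,8.76],
    [[0,0,0],-10.7,8.76],
    [[0,0,0],-10.7,8.76],
    [[0,0,0],-10.7,8.76],
    [[0,0,0],-10.7,8.76],
    [[0,0,0],-10.7,8.76],
    [[0,0,0],-10.7,8.76],
    [[0,0,0],-10.7,8.76],
    [[0,0,0],-10.7,8.76],
    [[0,0,0],-10.7,8.76]
  ]
}}

```text
time_s: 4.95
tcp_pos: [0.4249, 0.0728, 0.3266]
eef_rot: [-180.0, -0.0, 6.6]
contact_force: [-0.0, 0.8, 0.2]
gripper_width: 0.0873
gripper_force: 0.0
```

{"name": "jog_arm", "arguments": {
  "moves": [
    [[0,0,0],-10.7,8.76],
    [[0,0,0],-10.7,8.76],
    [[0,0,0],-10.7,8.76],
    [[0,0,0],-10.7,8.76],
    [[0,0,0],-10.7,8.76],
    [[0,0,0],-10.7,8.76],
    [[0,0,0],-10.7,8.76],
    [[0,0,0],-8.8,8.76],
    [[0,0,0],0,8.76]
  ]
}}

```text
time_s: 6.08
tcp_pos: [0.4249, 0.0728, 0.3266]
eef_rot: [-180.0, -0.0, 89.9]
contact_force: [0.1, 0.1, 0.4]
gripper_width: 0.0878
gripper_force: 0.0
```

Run:
```python
from h import *
s,T=tool();c=capture("wrist");cv2.imwrite("pics/w2.png",c["pixels"]);print(s["time_s"],s["tcp_pos"],s["eef_rot"],s["joints"])
W=T@np.array(c["hand_eye"]);np.savez("w2.npz",W=W)
for r in regions_of(c,"jig"): print(round(r["confidence"],2),np.round(r["pixel"],1),r["pixels"].sum(),np.round(at(c,r["pixel"],.02,W),3))
go([.4908,.028,.33],90);go([.4908,.028,.044],90)
```

```text
6.075 [0.42489647 0.07276868 0.32656709] [-1.79998899e+02 -9.34000428e-04  8.98655100e+01] [ 3.61355588e+01 -6.52174158e+00 -1.79545497e+01 -1.43299924e-03
 -7.85675273e+01  1.43730235e+02]
0.64 [295.7  55.3] 7133 [0.393 0.219 0.02 ]
shift cm (tool axes now) [-4.45  6.61 -0.34] turn -0.2620917658741888
shift cm (tool axes now) [-4.45  6.61 28.26] turn -0.2620917658741888
```

View pics/w2.png

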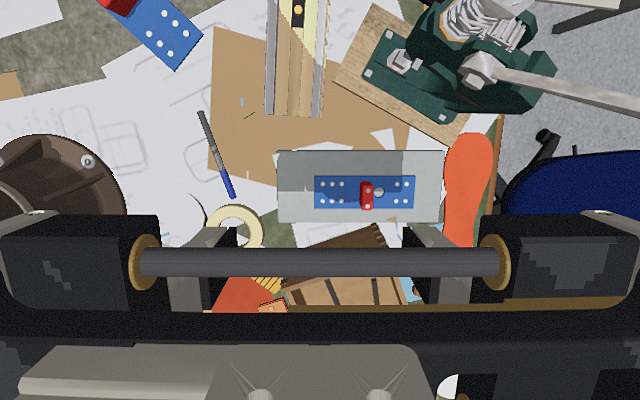

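This view shows the jig at the top: its near end is at row ~117, the slot is dark, and the brass pin is at (299,10). The press is to the right, around (420-530, 0-130). The template's hole is at (379,192), right (+x) of the bar at (366,195), which confirms its direction.

Run:
```python
import cv2
a=cv2.imread("pics/w2.png")[0:130,240:360]
cv2.imwrite("pics/w2c.png",cv2.resize(a,None,fx=4.5,fy=4.5,interpolation=cv2.INTER_CUBIC))
```

```text
(no output)
```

View pics/w2c.png

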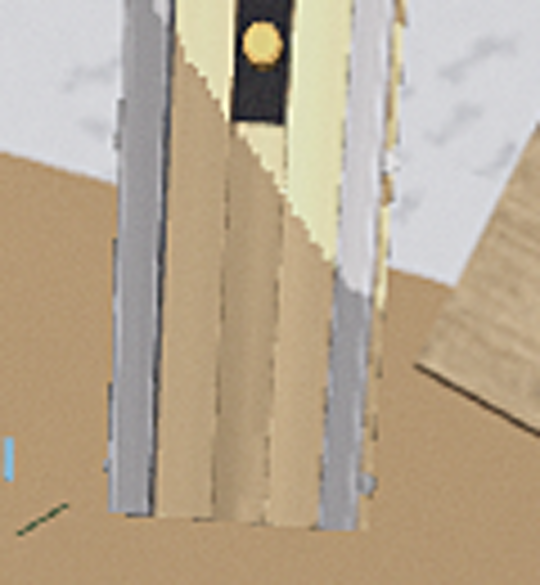

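{"name": "jog_arm", "arguments": {
  "moves": [
    [[-2.2,3.3,0],0,8.76],
    [[-2.2,3.3,0],0,8.76],
    [[0,0,5],0,8.0],
    [[0,0,5],0,7.0],
    [[0,0,5],0,6.0],
    [[0,0,5],0,6.0],
    [[0,0,0],0,6.0],
    [[0,0,0],0,6.0]
  ]
}}

```text
time_s: 7.18
tcp_pos: [0.4921, 0.029, 0.1283]
eef_rot: [179.9, -0.0, 89.9]
contact_force: [-0.1, -0.2, 0.9]
gripper_width: 0.0601
gripper_force: 0.0
```

Run:
```python
from h import *
s,T=tool();print(s["tcp_pos"],s["eef_rot"],s["contact_force"],s["gripper_width"])
go([.4908,.028,.033],90)
```

```text
[0.49212661 0.02902546 0.128289  ] [ 1.79899863e+02 -1.57485848e-03  8.99297078e+01] [-0.14545889 -0.21376352  0.87531205] 0.060124956337046245
shift cm (tool axes now) [-0.1  -0.15  9.53] turn -0.07029221391861995
```

Run:
```python
from h import *
c=capture("wrist");W=np.load("w2.npz")["W"]
f=lambda q,z:at(c,(q[0]/4.5+240-.4,q[1]/4.5-.4),z,W)[:2]
P={"pin":((263,43),.018),"slotend":((258,122),.012),"endmid groove":((239,521),.012),"bedL":((155,516),.012),"bedR":((320,526),.012),
"gL":((213,520),.012),"gR":((265,523),.012),"gLtop":((234,0),.012),"gRtop":((290,0),.012),"railLout bot":((110,510),.036),"railLout top":((122,0),.036),"railRout bot":((360,528),.036),"railRout mid":((385,270),.036)}
for k,(q,z) in P.items(): print(k,f(q,z).round(4))
c=capture("top");print("top pin",at(c,(172/2.2+140-.3,222/2.2+80-.3),.018)[:2])
```

```text
pin [0.3967 0.2776]
slotend [0.3945 0.2573]
endmid groove [0.3862 0.1392]
bedL [0.3592 0.1409]
bedR [0.4122 0.1376]
gL [0.3778 0.1396]
gR [0.3945 0.1386]
gLtop [0.3879 0.2912]
gRtop [0.4046 0.2911]
railLout bot [0.3489 0.1427]
railLout top [0.358  0.2838]
railRout bot [0.425 0.137]
railRout mid [0.4326 0.211 ]
top pin [0.39380424 0.27852593]
```

{"name": "jog_arm", "arguments": {
  "moves": [
    [[-0.1,-0.15,4],0,6],
    [[0,0,4],0,6],
    [[0,0,1.6],0,6],
    [[0,0,0],0,1],
    [[0,0,0],0,1],
    [[0,0,0],0,1],
    [[0,0,0],0,1],
    [[0,0,0],0,1]
  ],
  "newtons": 25
}}

```text
time_s: 8.28
tcp_pos: [0.49, 0.028, 0.0311]
eef_rot: [179.9, -0.0, 90.0]
contact_force: [0.3, 0.8, 2.5]
gripper_width: 0.0158
gripper_force: 25.7
```

{"name": "jog_arm", "arguments": {
  "moves": [
    [[0,0,-1],0,1],
    [[0,0,-3],0,1],
    [[0,0,-5],0,1],
    [[0,0,-5],0,1],
    [[0,0,-5],0,1],
    [[0,0,-3],0,1],
    [[0,-3.5,0],0,1],
    [[0,-3.5,0],0,1],
    [[0,0,0],5,1],
    [[0,0,0],10,1],
    [[0,0,0],10,1],
    [[0,0,0],10,1]
  ]
}}

```text
time_s: 9.78
tcp_pos: [0.4186, 0.0275, 0.2508]
eef_rot: [-180.0, 0.0, 54.6]
contact_force: [-0.2, 0.6, -2.5]
gripper_width: 0.0156
gripper_force: 25.0
```

{"name": "jog_arm", "arguments": {
  "moves": [
    [[0,0,0],10,1],
    [[0,0,0],10,1],
    [[0,0,0],10,1],
    [[0,0,0],10,1],
    [[0,0,0],10,1],
    [[0,0,0],10,1],
    [[0,0,0],10,1],
    [[0,0,0],10,1],
    [[0,0,0],10,1],
    [[0,0,0],10,1],
    [[0,0,0],10,1],
    [[0,0,0],10,1]
  ]
}}

```text
time_s: 11.28
tcp_pos: [0.4186, 0.0275, 0.2507]
eef_rot: [180.0, 0.0, -65.4]
contact_force: [-0.6, 0.3, -3.2]
gripper_width: 0.0159
gripper_force: 25.0
```

{"name": "jog_arm", "arguments": {
  "moves": [
    [[0,0,0],10,1],
    [[0,0,0],10,1],
    [[0,0,0],10,1],
    [[0,0,0],10,1],
    [[0,0,0],10,1],
    [[0,0,0],10,1],
    [[0,0,0],10,1],
    [[0,0,0],10,1],
    [[0,0,0],10,1],
    [[0,0,0],10,1],
    [[0,0,0],10,1],
    [[0,0,0],9,1]
  ]
}}

```text
time_s: 12.78
tcp_pos: [0.4187, 0.0275, 0.2507]
eef_rot: [-180.0, -0.0, 175.6]
contact_force: [-1.0, 0.5, -2.3]
gripper_width: 0.016
gripper_force: 25.0
```

Run:
```python
from h import *
s,T=tool();print(s["tcp_pos"],s["eef_rot"],s["contact_force"],s["gripper_width"],s["joints"])
u=np.array([np.cos(np.radians(86)),np.sin(np.radians(86))]);o=np.array([.3955,.2785])
for x in(-52,-70):
  b=o+u*x/1000; go([*b,.12],176)
```

```text
[0.41866229 0.02749447 0.25072233] [-1.79998841e+02 -4.11605349e-02  1.75645753e+02] [-1.01440767  0.48800102 -2.25846499] 0.01604249914427071 [ 3.09369909e+01 -5.56252701e+00 -2.69055314e+01 -2.45095046e-02
 -6.86912632e+01 -1.25282324e+02]
shift cm (tool axes now) [ 4.17 19.65 13.07] turn -0.3542465537921373
shift cm (tool axes now) [ 4.16 17.85 13.07] turn -0.3542465537921373
```

{"name": "jog_arm", "arguments": {
  "moves": [
    [[0.7,3.2,0],-0.3,1],
    [[0.7,3.3,0],0,1],
    [[0.7,3.3,0],0,1],
    [[0.7,3.3,0],0,1],
    [[0.7,3.3,0],0,1],
    [[0.7,3.2,0],0,1],
    [[0,0,4],0,1],
    [[0,0,4],0,1],
    [[0,0,4],0,1],
    [[0,0,4],0,1],
    [[0,0,1.5],0,1],
    [[0,0,0],0,1]
  ]
}}

```text
time_s: 14.28
tcp_pos: [0.3896, 0.2251, 0.0747]
eef_rot: [-179.8, -0.1, 176.3]
contact_force: [0.2, 0.6, -2.4]
gripper_width: 0.0153
gripper_force: 25.0
```

Run:
```python
from h import *
s,T=tool();c=capture("wrist");print(s["tcp_pos"],s["eef_rot"],s["contact_force"]);np.savez("w3.npz",W=T@np.array(c["hand_eye"]))
cv2.imwrite("pics/w3raw.png",c["pixels"]);cv2.imwrite("pics/w3.png",cv2.resize(c["pixels"][0:330,130:510],None,fx=1.8,fy=1.8,interpolation=cv2.INTER_CUBIC))
```

```text
[0.38963895 0.22509072 0.07474768] [-1.79842191e+02 -1.07656238e-01  1.76252019e+02] [ 0.16871197  0.5955339  -2.35148646]
```

View pics/w3.png

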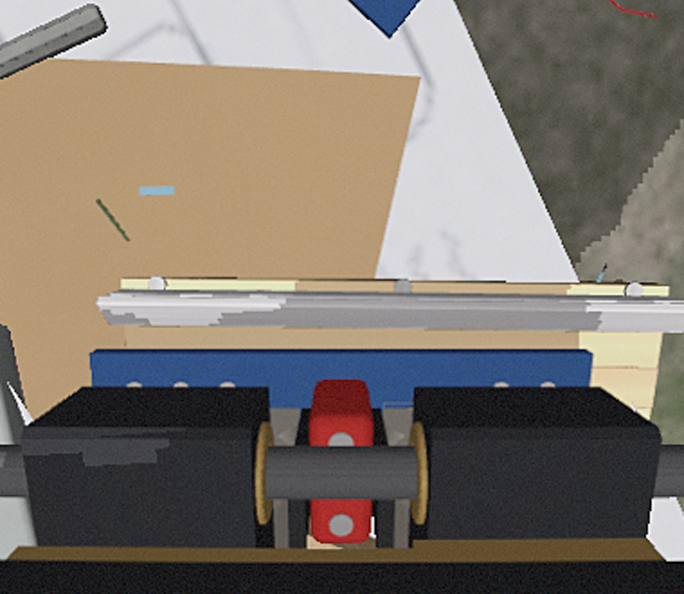

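Run:
```python
from h import *
c=capture("wrist");W=np.load("w3.npz")["W"];a=cv2.imread("pics/w3raw.png").astype(float)
b=cv2.GaussianBlur(a,(7,1),0)
def edge(cols,r0,r1,ch):
    out=[]
    for x in cols:
        g=np.gradient(ch[r0:r1,x]);i=int(np.argmax(abs(g)));
        if 0<i<len(g)-1:
            m=abs(g);d=(m[i-1]-m[i+1])/(2*(m[i-1]-2*m[i]+m[i+1])+1e-9);out.append((x,r0+i+d))
    return np.array(out)
for n,r0,r1,ch,z in(("plate",188,200,b[...,0]-b[...,2],.0697),("flare low",176,188,b[...,0]-b[...,2],.026),("rail outer top",158,168,b.sum(2),.036)):
    e=edge(range(205,450,4),r0,r1,ch);P=np.array([at(c,q,z,W)[:2] for q in e]);
    k=np.polyfit(P[:,1],P[:,0],1);r=P[:,0]-np.polyval(k,P[:,1]);ok=abs(r)<.0015;k=np.polyfit(P[ok,1],P[ok,0],1)
    print(n,len(e),ok.sum(),"rows",e[:,1].min(),e[:,1].max(),"heading",90-np.degrees(np.arctan(k[0])),"x at y=.225:",np.polyval(k,.225).round(4),"std",(P[ok,0]-np.polyval(k,P[ok,1])).std())
```

```text
plate 62 62 rows 193.36933558677762 193.44221016629652 heading 86.2388648604341 x at y=.225: 0.3629 std 9.18386949066198e-06
flare low 62 62 rows 180.21071428571696 183.3272015191125 heading 85.50924011362395 x at y=.225: 0.3655 std 5.31058297563644e-05
rail outer top 62 62 rows 160.10084124245063 165.02847457627126 heading 85.5098382289057 x at y=.225: 0.3509 std 0.0006012802295972903
```

{"name": "jog_arm", "arguments": {
  "moves": [
    [[-0.22,0,0],0.75,1],
    [[0,0,1],0,1],
    [[0,0,1],0,1],
    [[0,0,0.8],0,1],
    [[0,0,0],0,1]
  ]
}}

```text
time_s: 15.0
tcp_pos: [0.3922, 0.2254, 0.0467]
eef_rot: [-179.9, -0.1, 175.5]
contact_force: [0.5, -0.1, -1.9]
gripper_width: 0.0159
gripper_force: 25.0
```

Run:
```python
from h import *
s,T=tool();c=capture("wrist");W=T@np.array(c["hand_eye"]);print(s["tcp_pos"],s["eef_rot"],s["contact_force"])
cv2.imwrite("pics/w4raw.png",c["pixels"]);cv2.imwrite("pics/w4.png",cv2.resize(c["pixels"][140:240,180:460],None,fx=2.8,fy=2.8,interpolation=cv2.INTER_CUBIC))
```

```text
[0.3921646  0.225423   0.04665513] [-1.79899735e+02 -6.33323571e-02  1.75518643e+02] [ 0.48635911 -0.05134799 -1.9085585 ]
```

View pics/w4.png

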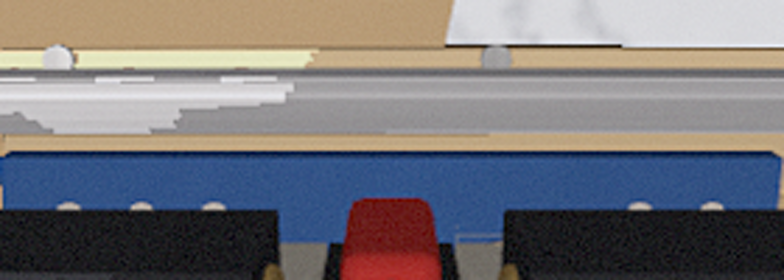

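{"name": "jog_arm", "arguments": {
  "moves": [
    [[0,0,0.5],0,1],
    [[0,0,0.4],0,1],
    [[0,0,0],0,1]
  ],
  "newtons": 15
}}

```text
time_s: 15.42
tcp_pos: [0.3924, 0.2258, 0.0383]
eef_rot: [-180.0, -0.0, 175.5]
contact_force: [-0.6, -0.3, -2.0]
gripper_width: 0.0157
gripper_force: 15.0
```

{"name": "jog_arm", "arguments": {
  "moves": [
    [[0,0,0.2],0,1],
    [[0,0,0.2],0,1],
    [[0,0,0],0,1]
  ]
}}

```text
time_s: 15.8
tcp_pos: [0.3926, 0.2259, 0.0344]
eef_rot: [-180.0, -0.0, 175.5]
contact_force: [-0.2, 0.0, -3.0]
gripper_width: 0.0159
gripper_force: 15.0
```

{"name": "jog_arm", "arguments": {
  "moves": [
    [[0.03,0,0.15],0,1],
    [[0,0,0.15],0,1],
    [[0,0,0],0,1]
  ]
}}

```text
time_s: 16.18
tcp_pos: [0.3923, 0.2259, 0.0315]
eef_rot: [-180.0, -0.0, 175.5]
contact_force: [-0.4, -0.9, -2.3]
gripper_width: 0.0158
gripper_force: 15.0
```

{"name": "jog_arm", "arguments": {
  "moves": [
    [[0,0,0.1],0,1],
    [[0,0,0],0,1],
    [[0,0,0],0,1]
  ]
}}

```text
time_s: 16.55
tcp_pos: [0.3923, 0.226, 0.0306]
eef_rot: [-180.0, -0.0, 175.5]
contact_force: [-0.1, -0.5, -2.2]
gripper_width: 0.0158
gripper_force: 15.0
```

{"name": "jog_arm", "arguments": {
  "moves": [
    [[0,0,0.1],0,1],
    [[0,0,0],0,1],
    [[0,0,0],0,2.0],
    [[0,0,0],0,2.4],
    [[0,0,0],0,2.4],
    [[0,0,0],0,2.4]
  ]
}}

```text
time_s: 17.3
tcp_pos: [0.3924, 0.2261, 0.0296]
eef_rot: [180.0, 0.0, 175.5]
contact_force: [-0.3, -0.6, 0.6]
gripper_width: 0.0241
gripper_force: 0.0
```

Run:
```python
from h import *
s,T=tool();c=capture("wrist");print(s["tcp_pos"],s["contact_force"],s["gripper_width"])
cv2.imwrite("pics/w5.png",cv2.resize(c["pixels"][140:330,180:460],None,fx=2.8,fy=2.8,interpolation=cv2.INTER_CUBIC))
```

```text
[0.39237055 0.22607155 0.02964116] [-0.34445662 -0.55949558  0.59577907] 0.024106036179715164
```

View pics/w5.png

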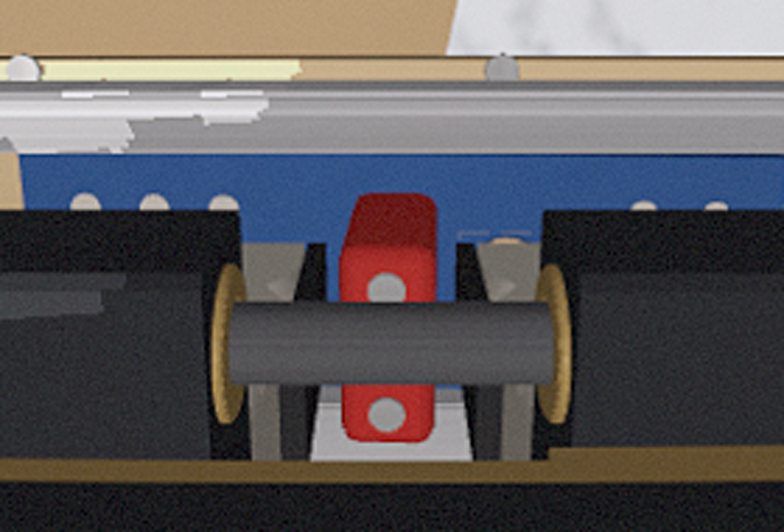

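{"name": "jog_arm", "arguments": {
  "moves": [
    [[0,0.2,0],0,2.4],
    [[0,0.2,0],0,2.4],
    [[0,0.2,0],0,2.4],
    [[0,0.2,0],0,2.4],
    [[0,0.2,0],0,2.4],
    [[0,0.2,0],0,2.4],
    [[0,0.2,0],0,2.4],
    [[0,0.2,0],0,2.4]
  ]
}}

```text
time_s: 18.35
tcp_pos: [0.3936, 0.242, 0.0296]
eef_rot: [-180.0, -0.0, 175.5]
contact_force: [-0.6, -3.2, 3.3]
gripper_width: 0.024
gripper_force: 1.9
```

{"name": "jog_arm", "arguments": {
  "moves": [
    [[0,0.2,0],0,2.4],
    [[0,0.2,0],0,2.4],
    [[0,0.2,0],0,2.4],
    [[0,0.2,0],0,2.4],
    [[0,0,0],0,2.4]
  ]
}}

```text
time_s: 18.98
tcp_pos: [0.3943, 0.2504, 0.0296]
eef_rot: [180.0, 0.0, 175.5]
contact_force: [-0.2, -1.8, 0.8]
gripper_width: 0.0241
gripper_force: 0.6
```

```bash
cat > m5.py <<'E'
from h import *
import sys
s,T=tool();c=capture("wrist");print(s["time_s"],s["tcp_pos"],s["contact_force"],s["gripper_width"])
W=T@np.array(c["hand_eye"]);a=c["pixels"].astype(int);b,g,r=a[...,0],a[...,1],a[...,2]
m=(r>2*g)&(r>2*b)&(r>80);m[:, :280]=0;m[:,360:]=0;m[:200]=0;m[310:]=0
p=np.argwhere(m);rows=[np.where(m[y])[0] for y in range(230,245)]
print("bar px cols",np.mean([q.min() for q in rows]),np.mean([q.max() for q in rows]),"top row",p[:,0].min(),"bottom",p[:,0].max(),"n",len(p))
bl=(b>1.5*r)&(b>60);
for x in(230,420): q=np.where(bl[185:225,x])[0]; print("blue rows col",x,q.min()+185 if len(q) else None)
cv2.imwrite(f"pics/{sys.argv[1]}.png",cv2.resize(c["pixels"][140:330,180:460],None,fx=2.8,fy=2.8,interpolation=cv2.INTER_CUBIC))
E
python3 m5.py w6
```

```text
18.975 [0.39433801 0.25043739 0.02957158] [-0.19611528 -1.79972636  0.75630299] 0.02408219890958829
bar px cols 293.26666666666665 328.0 top row 210 bottom 298 n 1681
blue rows col 230 195
blue rows col 420 195
```

{"name": "jog_arm", "arguments": {
  "moves": [
    [[0,0.1,0],0,2.4],
    [[0,0.1,0],0,2.4],
    [[0,0.1,0],0,2.4],
    [[0,0.1,0],0,2.4],
    [[0,0.1,0],0,2.4]
  ]
}}

```text
time_s: 19.65
tcp_pos: [0.3948, 0.2554, 0.0296]
eef_rot: [180.0, 0.0, 175.5]
contact_force: [-0.1, -0.1, -0.2]
gripper_width: 0.0246
gripper_force: 0.1
```

```bash
python3 m5.py w7
```

```text
19.65 [0.39477033 0.2553885  0.02962935] [-0.087089   -0.07131309 -0.23600255] 0.024598180577995368
bar px cols 293.8666666666667 327.53333333333336 top row 209 bottom 296 n 1615
blue rows col 230 195
blue rows col 420 195
```

{"name": "jog_arm", "arguments": {
  "moves": [
    [[0,0.1,0],0,2.4],
    [[0,0.1,0],0,2.4]
  ]
}}

```text
time_s: 19.95
tcp_pos: [0.3948, 0.2571, 0.0296]
eef_rot: [180.0, 0.0, 175.5]
contact_force: [-0.0, 0.3, 0.5]
gripper_width: 0.0238
gripper_force: 0.0
```

```bash
python3 m5.py w8
```

```text
19.95 [0.3948044  0.25707719 0.02961392] [-0.01469997  0.30228453  0.49740622] 0.023830265022869758
bar px cols 295.0 328.0 top row 208 bottom 293 n 1499
blue rows col 230 195
blue rows col 420 195
```

View pics/w8.png

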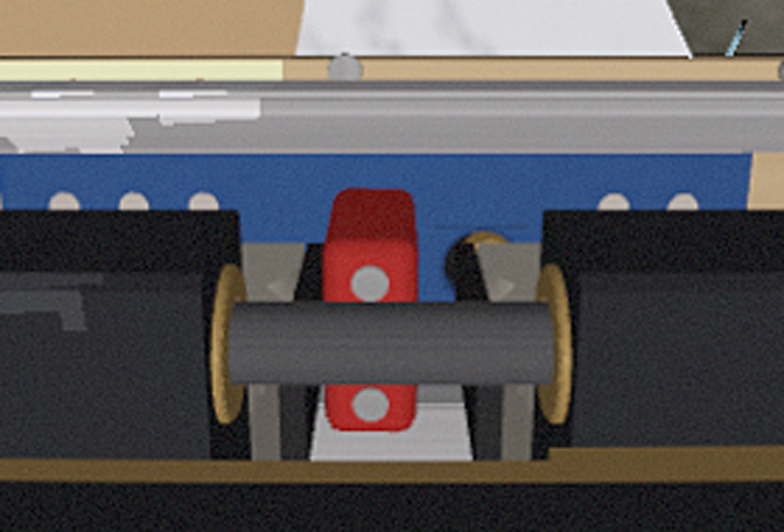

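{"name": "jog_arm", "arguments": {
  "moves": [
    [[0,0.05,0],0,2.4],
    [[0,0.05,0],0,2.4]
  ]
}}

```text
time_s: 20.25
tcp_pos: [0.3948, 0.2578, 0.0296]
eef_rot: [-180.0, -0.0, 175.5]
contact_force: [0.6, -1.2, 1.2]
gripper_width: 0.0244
gripper_force: 0.7
```

```bash
python3 m5.py w9
```

```text
20.25 [0.3947699  0.25777742 0.02956486] [ 0.60766658 -1.23844901  1.17232773] 0.024422557106325262
bar px cols 294.0 327.0 top row 208 bottom 293 n 1506
blue rows col 230 195
blue rows col 420 195
```

The template seems to have dropped: the pin shows inside the hole at about (482,238) and the push force has gone. I'll centre the fingers, lift clear and check.

{"name": "jog_arm", "arguments": {
  "moves": [
    [[0,-0.3,0],0,2.4],
    [[0,0,0],0,3.2],
    [[0,0,0],0,3.2],
    [[0,0,-1],0,3.2],
    [[0,0,-2],0,3.2],
    [[0,0,-3],0,3.2],
    [[0,0,-4],0,3.2],
    [[0,0,-4],0,3.2],
    [[0,-4,-4],0,3.2],
    [[0,-5,-2],0,3.2],
    [[0,-5,0],0,3.2],
    [[0,0,0],0,3.2]
  ]
}}

```text
time_s: 21.8
tcp_pos: [0.3829, 0.1129, 0.2307]
eef_rot: [179.9, 0.1, 175.4]
contact_force: [0.0, 0.1, 0.9]
gripper_width: 0.0323
gripper_force: 0.0
```

Run:
```python
from h import *
s,T=tool();c=capture("top");print(s["tcp_pos"],s["contact_force"])
px=proj(c,[.395,.25,.02]);print(px)
x,y=px.astype(int);A=cv2.resize(c["pixels"][y-30:y+30,x-50:x+50],None,fx=6,fy=6,interpolation=cv2.INTER_CUBIC)
w=capture("wrist");W=T@np.array(w["hand_eye"]);q=proj(w,[.395,.25,.02],W);print(q)
B=cv2.resize(w["pixels"][0:260,170:550],(600,410));cv2.imwrite("pics/f.png",cv2.resize(np.vstack([A,B*1]),None,fx=.77,fy=.77))
```

```text
[0.38289829 0.11293343 0.2307374 ] [0.03576286 0.07802966 0.94741278]
[227.26710026 180.12481711]
[434.67680187 174.12866248]
```

View pics/f.png

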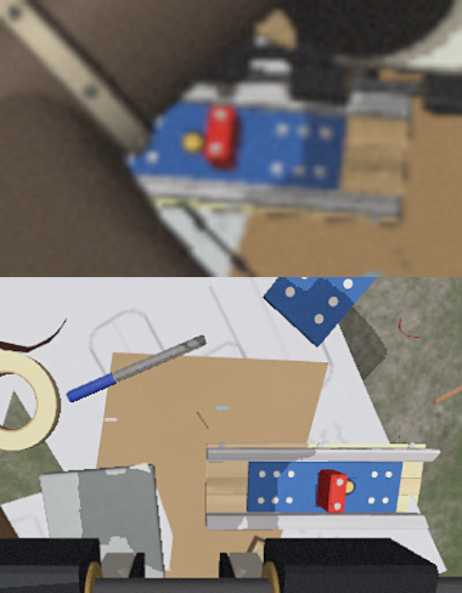

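The pin now shows filling the hole next to the bar, with the plate between the rails. I'll check flatness numerically by fitting the marks and edges.

Run:
```python
from h import *
s,T=tool();c=capture("wrist");W=T@np.array(c["hand_eye"])
a=c["pixels"].astype(int);b,g,r=a[...,0],a[...,1],a[...,2]
box=np.zeros(b.shape,bool);q=proj(c,[.395,.25,.02],W).astype(int);box[q[1]-45:q[1]+45,q[0]-75:q[0]+85]=1
bl=(b>1.5*r)&(b>50)&box
n,lab,st,ce=cv2.connectedComponentsWithStats(bl.astype(np.uint8));i=1+np.argmax(st[1:,4]);p=np.argwhere(lab==i)[:,::-1]
P=np.array([at(c,x,.018,W)[:2] for x in p])
u=np.array([np.cos(np.radians(85.5)),np.sin(np.radians(85.5))]);v=np.array([-u[1],u[0]])
A=P@u;B=P@v
print("along",A.min(),A.max(),"len",np.ptp(A),"jig o",np.dot([.3955,.2785],u),np.dot([.3955,.2785],v))
for t in np.arange(A.min()+.01,A.max(),.02):
    k=abs(A-t)<.003;print(round(t,3),"v",B[k].min().round(4),B[k].max().round(4),"w",np.ptp(B[k]).round(4))
ye=(r>1.5*b)&(g>1.2*b)&(r>100)&box
hull=cv2.convexHull(p.astype(np.int32));hm=np.zeros(b.shape,np.uint8);cv2.fillConvexPoly(hm,hull,1)
ye&=hm>0; red=(r>2*g)&(r>2*b)&box; 
n,lab,st,ce=cv2.connectedComponentsWithStats((ye&~red).astype(np.uint8))
for j in range(1,n):
    if st[j,4]>8: pos=at(c,ce[j],.018,W)[:2];print("yellow",st[j],ce[j],pos,pos@u,pos@v)
wh=(r>120)&(g>120)&(b>120)&(hm>0)
n,lab,st,ce=cv2.connectedComponentsWithStats(wh.astype(np.uint8))
for j in range(1,n):
    if 4<st[j,4]<60: pos=at(c,ce[j],.018,W)[:2];print("dot",st[j,4],(pos@u).round(4),(pos@v).round(4))
```

```text
along 0.20906627607277986 0.3589373166917765 len 0.14987104061899661 jig o 0.3086720498050389 -0.3724299473312473
0.219 v -0.3967 -0.3488 w 0.048
0.239 v -0.3968 -0.3488 w 0.048
0.259 v -0.398 -0.3487 w 0.0493
0.279 v -0.3981 -0.3487 w 0.0494
0.299 v -0.3581 -0.3487 w 0.0094
0.319 v -0.3982 -0.3486 w 0.0495
0.339 v -0.3982 -0.3485 w 0.0496
yellow [453 168   8  10  56] [456.39285714 172.48214286] [0.39606569 0.27866124] 0.30887717590341235 -0.37298124223099877
dot 24 0.2224 -0.36
dot 23 0.2364 -0.36
dot 29 0.2507 -0.36
dot 22 0.3324 -0.3603
dot 26 0.3464 -0.3604
dot 30 0.2988 -0.368
dot 26 0.3088 -0.373
dot 24 0.2225 -0.3858
dot 24 0.2364 -0.3861
dot 27 0.2505 -0.3862
dot 26 0.3324 -0.3864
dot 26 0.3465 -0.3864
dot 28 0.2987 -0.3921
```

```bash
python3 -c "
from plant import *
print(close_job())"
```

```text
the job is handed in; nothing more can be done
None
```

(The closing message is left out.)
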